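# Put the grind gauge back in its case and snap the case shut

## Robot

A 6-joint arm with a two-finger parallel gripper is mounted at the origin on a cart in front of the work surface, level with it; the furniture and walls round the work are solid. World frame = base frame: x ahead of the robot, y to its left, z up, the work surface at z = 0. Lengths are in m, angles in rad, forces in N, time in s.
With the tool pointing down it reaches from about 0.375 to 0.825 m from the base axis. Payload 5.5 kg.
Tool frame: the origin (TCP) lies midway between the tips of the shut fingers; the grasp point (between the pads) lies 19 mm behind it; z points along the fingers, y is the line along which they close (so a half turn about z gives the same grasp; the last joint's range is limited). The gripper opens to 85 mm and grips with 20 to 120 N. Pads are 22 mm wide; open, the fingers measure 114 mm over their backs; the gripper's body (76 mm by 85 mm) begins 54 mm behind the grasp point. The pads swing forward as they close: fully open they stand 13 mm farther back than shut.
Start: joints at [1.276, 0.314, -0.047, 1.21, 0, 1.571], TCP at [0.174, 0.574, 0.231] pointing down, gripper open.
Joint ranges: [-2.67, 2.67], [-0.69, 1.73], [-1.03, 1.25], [-2.08, 2.16], [-1.42, 1.45], [-3.14, 3.14]. Speed limits (rad/s): [2.39, 2.39, 3.01, 3.14, 3.14, 3.14].

## Interface

Orientations are given as a unit quaternion [x, y, z, w].
In Python, from station import arm, eyes gives the robot as it stands.
- The arm moves only by the shell command python3 -m pendant 'ROWS' [FORCE]. ROWS is a JSON object of lists of equal length, an entry for each row: "travel": the shift along the world's x, y, z each as a share of 0.15 m, from -1 to 1, a list of three; "dr": the turn, a rotation vector about the world's x, y, z each as a share of pi/4 rad, from -1 to 1, a list of three; "grip": the closure, from -1 (fully open) to 1 (shut). A call has 1 to 12 rows; each row is the pose to reach, as a shift and turn from the pose commanded when the call began; what a row does not reach only later rows make up. A row lasts 1/8 s, in which the tool goes at most 62.5 mm and 10.7 degrees, less where a joint would pass 70% of its speed; a pose out of reach is approached as far as the arm can. A call with a number of a shift or a turn outside -1 to 1 is refused whole. A call with a gripper value outside its range is refused whole. The fingers move at their own pace and stop on an object; FORCE is the grip in N (left out, the last holds). Time passes only in rows, so rows that repeat a pose let the fingers close. It gives the time, the measured TCP pose, the force, the opening and the grip force at its end, in the units of the state.
- arm.sense(): the state, without advancing time (a new reading comes with each control period).
- eyes.grab_frame(name): name is "scene" or "top" or "wrist"; returns a dict with "pixels" (420x560x3 uint8, blue, green, red), "fx", "fy", "cx", "cy" (pixels), "R" (3x3) and "t" (3): a world point X has camera coordinates R X + t; the wrist camera has in their place "T_tool_cam" (4x4, takes a point from camera to tool coordinates, whose origin is the TCP and whose axes are the flange's). Camera axes: x right, y down, z forward; pixel columns grow to the right and rows downward; lengths in m; the calibration is good to about 2 mm. A picture is of the moment at which its call begins: read the wrist's pose just before it. There is no depth.
- arm.hand_in(): hands the job in; it is judged then, once.
The state is a dict: "clock": time; "qpos": joint angles; "qvel": joint speeds; "tau": joint torques, N m; "tcp_pos": TCP position; "orientation": TCP orientation; "force": force on the tool from outside, world axes, zero at the start; "torque": the same for the moment, N m; "grip_width": opening from 0.0 (shut) to 1.0 (fully open); "gripper_force": force on a finger pad.
Only numpy, scipy, OpenCV 4.12 (cv2) and the standard library are available. Lean on these libraries where they do the work, as an engineer would, in place of code of your own. Each camera call takes 0.05 s, during which the arm holds its last target. There are 200 camera calls.

## Task

Put the grind gauge (the pale metal block with two grooves) back into its open case: lay it flat in the shaped bed with its grooved face up, then swing the lid over and press it down at the front until the catch has snapped over it and the case is fully shut.

Things in the scene. Friction and masses are not known exactly. Their poses are not given: they have to be found in the camera images.
- gauge: fineness-of-grind gauge: plain block of pale bare metal, 170 x 62 x 13 mm, 0.4 kg, two shallow grooves with a scale between them along its upper face; lies flat on the worktop, grooves up. Origin: centre of its underside; x along its length, y across its 62 mm width, z up. Pick it up across its width. (Beside it lies a 155 x 76 x 9 mm stack of painted test panels: not this.)
- case: hinged black plastic instrument case fixed to the worktop, 156 mm deep (its x) by 206 mm wide (its y), 44 mm high when shut. Origin: centre of its underside; z up; its front, with the catch, faces its -x, the hinge is along its back edge (+x). Bottom shell: walls 5 mm thick, rim at z = 32 mm; inside, a grey insert whose floor is at z = 14 mm.
- bed (a point): centre of the gauge's bed (a dark liner) on the insert's floor (case x -6, y 0, z 14 mm); axes as the case's. The gauge lies here with its length along case y, either way round, with 4 mm of play all round between ledges 10 mm high that flare outwards at its corners and ends. Beside its middle 90 mm there are no ledges: 36 mm of clear floor each side for fingers.
- lid (a joint): angle of the lid about its hinge, rad: 0 = fully shut, grows as it opens; starts open at 1.7 to 1.9 (just past upright; stop at 1.95). Stiff hinge: the lid stays where it is left, about 2 N at its front edge swings it. From about 0.06 rad down it rides on the catch and must be pressed with some 12 N near its front until it snaps under the catch at 0 to 0.01.
- lid_hinge (a point): point on the hinge axis at the middle of the case's back edge (case x = 82 mm, y = 0, z = 32 mm); moves with the lid: when the lid is shut its axes are the case's, and it turns about y with the lid.
- lid_press (a point): point on the lid's outer face, mid-width, 132 mm from the hinge axis and 28 mm from the lid's front edge: a good place to press; moves with the lid. The lid is 206 mm wide and reaches 160 mm from the hinge axis; its border is 12 mm thick; its outer face lies 12 mm outside the hinge axis, 44 mm above the worktop when shut.
- catch (a joint): angle of the sprung grey catch on the middle of the case's front, 36 mm wide, rad: 0 = at rest; it is pushed outwards (to about 0.13) as the lid's edge passes and springs back to 0. Its nose stands up to 57 mm above the worktop, up to 15 mm in front of the lid's front edge: do not press on it.

How it is judged:
On the way:
1. the gauge lies flat in its bed, grooved face up, let go, with the lid still open (horizontal distance between gauge and bed below 0.012 m and z of gauge in the frame of bed below 0.003 m and angle between the x axis of gauge and the y axis of case, either way round below 0.15 rad and angle between gauge's own z axis and vertical below 0.06 rad and contact force between the fingers and gauge below 0.1 N and value of joint lid above 0.3 rad), for 0.2 s.
At the end, for the whole second after the job is handed in: The lid is shut to within 0.02 rad with the catch sprung back over it (within 0.03 rad of rest), and the gauge lies still in its bed, grooved face up: centre within 12 mm of the bed's centre, flat on the floor (within 3 mm and 0.06 rad), length along the bed within 0.15 rad (value of joint lid below 0.02 rad and value of joint catch below 0.03 rad and horizontal distance between gauge and bed below 0.012 m and z of gauge in the frame of bed below 0.003 m and angle between the x axis of gauge and the y axis of case, either way round below 0.15 rad and angle between gauge's own z axis and vertical below 0.06 rad and linear speed of gauge below 0.02 m/s); the robot touches nothing.
It also fails if it takes over 64 s, if anything falls off the work surface, if the arm or the gripper's body presses on something with over 40 N, if the wrist force passes 120 N, or if a joint passes its speed limit or range.

## Working session

There is one attempt and no reset: what is moved stays moved. The work goes in short steps, Python scripts to look and compute and a shell command to move; the robot and the scene stay as the last step left them, time stands still between calls to the robot, and variables do not carry over. Pictures are saved under pics/ and viewed, at most 10 in all, crops included, and the job is handed in when it is done.

```bash
mkdir -p pics; ls
python3 - <<'E'
from station import arm, eyes
import cv2,numpy as np,pickle
s=arm.sense();print(s['clock'],s['tcp_pos'],s['orientation'],s['grip_width'])
f={}
for n in('scene','top'):
    f[n]=eyes.grab_frame(n)
    print(n,f[n]['fx'],f[n]['cx'],f[n]['cy'],f[n]['R'],f[n]['t'])
    cv2.imwrite(f'pics/{n}0.png',f[n]['pixels'])
pickle.dump(f,open('f0.pkl','wb'))
E
```

```text
pics
0.0 [0.1741637  0.57356724 0.23043709] [ 1.46865381e-01  9.89156126e-01 -8.39109852e-04 -1.18926949e-04] 0.9977301153195833
scene 469.6942369212855 279.23388713124757 204.05002387314073 [[ 0.72896786 -0.68442596 -0.01292121]
 [-0.5289958  -0.55124157 -0.64521018]
 [ 0.43447589  0.47717275 -0.76389584]] [-0.2962958   0.35237537  1.05404124]
top 411.4643642728777 278.0166803116286 209.45378485253383 [[-0.00799759 -0.99962788 -0.02607958]
 [-0.98987872  0.01160966 -0.1414402 ]
 [ 0.14169034  0.02468444 -0.98960322]] [0.11983701 0.51158115 0.97063016]
```

View pics/top0.png

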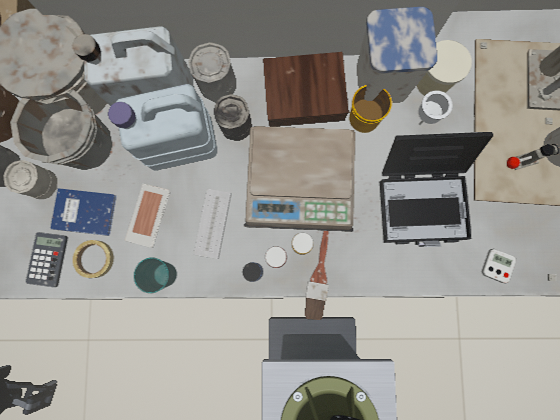

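View pics/scene0.png

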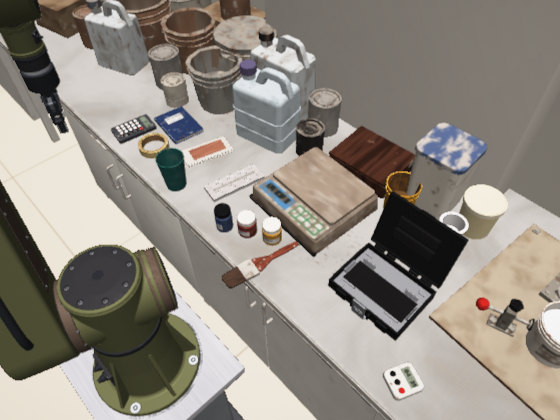

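Top view: the gauge is the pale block at about (213,223), the panel stack is at (148,215), and the open case is at (426,210) with its dark liner in the middle. Next I'll enlarge both regions and measure them.

```bash
cat > h.py <<'E'
import numpy as np,cv2,pickle
def ray(f,px,z):
    px=np.atleast_2d(px).astype(float)
    d=np.c_[(px[:,0]-f['cx'])/f['fx'],(px[:,1]-f['cy'])/f['fy'],np.ones(len(px))]@f['R']
    c=-f['R'].T@f['t']
    return c+d*((z-c[2])/d[:,2])[:,None]
def toolcam(f,s):
    from scipy.spatial.transform import Rotation as Ro
    T=np.eye(4);T[:3,:3]=Ro.from_quat(s['orientation']).as_matrix();T[:3,3]=s['tcp_pos']
    M=np.linalg.inv(T@np.array(f['T_tool_cam']));g=dict(f);g['R']=M[:3,:3];g['t']=M[:3,3];return g
E
python3 - <<'E'
from h import *
f=pickle.load(open('f0.pkl','rb'))['top'];p=f['pixels']
a=cv2.resize(p[180:265,180:250],None,fx=5,fy=5,interpolation=cv2.INTER_CUBIC)
b=cv2.resize(p[125:250,370:500],None,fx=3.4,fy=3.4,interpolation=cv2.INTER_CUBIC)[:425]
cv2.imwrite('pics/c0.png',np.hstack([a,b]))
hsv=cv2.cvtColor(p,cv2.COLOR_BGR2HSV)
g=hsv[...,2]
def rect(m,z,roi):
    x0,y0,x1,y1=roi;q=np.zeros_like(m);q[y0:y1,x0:x1]=m[y0:y1,x0:x1]
    c=max(cv2.findContours(q,0,2)[0],key=cv2.contourArea)
    r=cv2.minAreaRect(c);w=ray(f,cv2.boxPoints(r),z)
    print(r,w.mean(0).round(4),'edges',[(round(np.linalg.norm(e),4),round(np.degrees(np.arctan2(e[1],e[0])),1)) for e in (w[1]-w[0],w[2]-w[1])])
print('bg',p[200,190],p[225,208],p[225,213])
rect((g<60).astype(np.uint8),0.014,(386,193,464,232))
for t in(195,205,212,220):
    rect(cv2.morphologyEx((g>t).astype(np.uint8),3,np.ones((5,5))),0.013,(190,180,240,265))
E
```

```text
bg [174 175 175] [186 185 187] [175 177 177]
((424.3013916015625, 211.63697814941406), (26.389312744140625, 70.58123779296875), 87.87889862060547) [ 0.5066 -0.248   0.014 ] edges [(np.float64(0.1749), np.float64(-88.5)), (np.float64(0.0661), np.float64(178.1))]
((210.0, 249.0), (0.0, 0.0), 0.0) [0.4189 0.2856 0.013 ] edges [(np.float64(0.0), np.float64(0.0)), (np.float64(0.0), np.float64(0.0))]Traceback (most recent call last):
  File "<stdin>", line 16, in <module>
  File "<stdin>", line 10, in rect
ValueError: max() iterable argument is empty
```

View pics/c0.png

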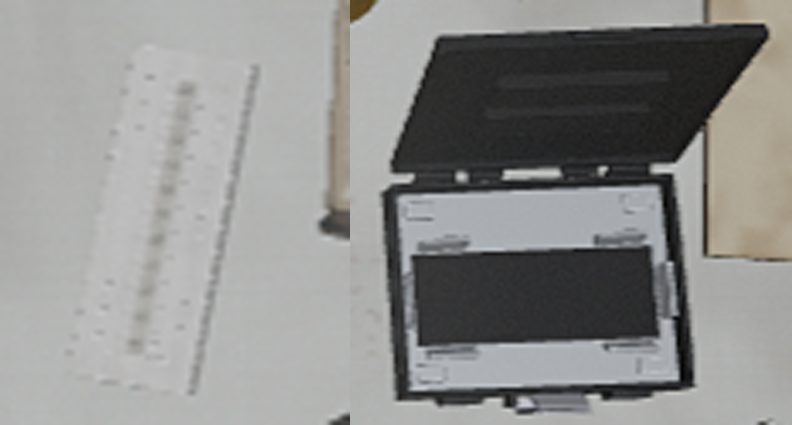

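Crop: the gauge's top corners are at about (207.4,189.4), (231.6,193.4), (218.6,258.6) and (194,255) in the top image. The liner is clean, with catch front at bottom and lid up at top.

Run:
```python
from h import *
f=pickle.load(open('f0.pkl','rb'))['top']
w=ray(f,[[207.4,189.4],[231.6,193.4],[218.6,258.6],[194,255]],.013)
print(w.round(4),w.mean(0)); e=(w[0]+w[1]-w[2]-w[3])/2
print(np.linalg.norm(e),np.degrees(np.arctan2(e[1],e[0])),np.linalg.norm(w[0]-w[1]))
from station import arm
from scipy.spatial.transform import Rotation as R
print(R.from_quat(arm.sense()['orientation']).as_matrix().round(3))
```

```text
[[0.5699 0.2945 0.013 ]
 [0.5588 0.2327 0.013 ]
 [0.3949 0.2638 0.013 ]
 [0.4044 0.3253 0.013 ]] [0.48199654 0.27908034 0.013     ]
0.1675596637671579 -10.62373045241483 0.06278311579527847
[[-0.957  0.291 -0.   ]
 [ 0.291  0.957 -0.002]
 [-0.    -0.002 -1.   ]]
```

```bash
python3 -m pendant '{"travel":[[0.25,-0.25,0],[0.5,-0.5,0],[0.75,-0.75,0],[1,-1,0],[1,-1,0]],"dr":[[0,0,0.14],[0,0,0.14],[0,0,0.14],[0,0,0.14],[0,0,0.14]],"grip":[-1,-1,-1,-1,-1]}' 40
python3 -m pendant '{"travel":[[0.25,-0.25,0],[0.5,-0.5,0],[0.75,-0.75,0],[1,-0.97,0],[1,-0.97,0],[1,-0.97,0]],"dr":[[0,0,0],[0,0,0],[0,0,0],[0,0,0],[0,0,0],[0,0,0]],"grip":[-1,-1,-1,-1,-1,-1]}'
python3 - <<'E'
from h import *
from station import arm,eyes
s=arm.sense();f=eyes.grab_frame('wrist');f=toolcam(f,s)
pickle.dump((s,f),open('w1.pkl','wb'))
cv2.imwrite('pics/w1.png',f['pixels'])
for P in ([.482,.279,.013],):
    c=f['R']@P+f['t'];print(c[0]/c[2]*f['fx']+f['cx'],c[1]/c[2]*f['fy']+f['cy'])
E
```

```text
clock: 0.72
tcp_pos: [0.3262, 0.4216, 0.2311]
orientation: [0.095, 0.995, -0.001, 0.0]
force: [0.3, -0.2, 0.4]
grip_width: 1.0
gripper_force: 0.0
clock: 1.48
tcp_pos: [0.4737, 0.2792, 0.2309]
orientation: [0.092, 0.996, 0.0, -0.001]
force: [-0.5, -0.2, 0.0]
grip_width: 1.002
gripper_force: 0.0
281.1237332477289 176.14061129776303
```

View pics/w1.png

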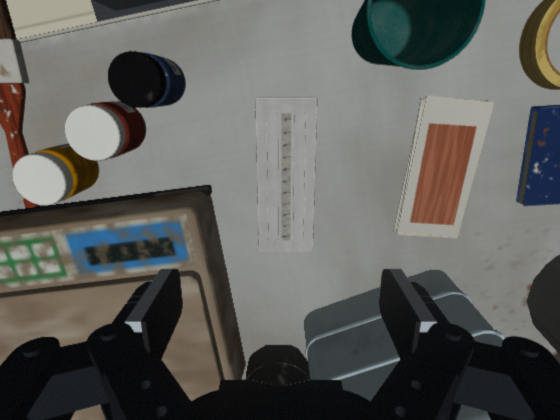

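Wrist view: the gauge's top corners are at about (256,98), (317,98), (313,251) and (257.5,251), between the fingers.

Run:
```python
from h import *
s,f=pickle.load(open('w1.pkl','rb'))
w=ray(f,[[256,98],[317,98],[313,251],[257.5,251]],.013)
print(w.mean(0)); e=(w[2]+w[3]-w[0]-w[1])/2;d=(w[0]+w[3]-w[1]-w[2])/2
print(np.linalg.norm(e),np.degrees(np.arctan2(e[1],e[0])),np.linalg.norm(d),np.degrees(np.arctan2(d[1],d[0])))
from scipy.spatial.transform import Rotation as R
m=R.from_quat(s['orientation']).as_matrix();print(np.degrees(np.arctan2(m[1,1],m[0,1])),s['tcp_pos'])
```

```text
[0.48705761 0.28321115 0.013     ]
0.16863661423752532 -10.722939053137175 0.062429928054307256 -100.5629346600165
79.42431204828847 [0.47367579 0.27923068 0.23093881]
```

```bash
python3 -m pendant '{"travel":[[0.075,0.012,-0.3],[0.075,0.012,-0.6],[0.075,0.012,-0.8],[0.075,0.012,-0.8],[0.075,0.012,-0.8]],"dr":[[0,0,0],[0,0,0],[0,0,0],[0,0,0],[0,0,0]],"grip":[-1,-1,-1,-1,-1]}'
python3 - <<'E'
from h import *
from station import arm,eyes
s=arm.sense();f=eyes.grab_frame('wrist');f=toolcam(f,s)
pickle.dump((s,f),open('w2.pkl','wb'))
cv2.imwrite('pics/w2.png',f['pixels'])
E
```

```text
clock: 2.15
tcp_pos: [0.4857, 0.2816, 0.1126]
orientation: [0.092, 0.996, 0.0, 0.001]
force: [-0.6, -0.0, 0.3]
grip_width: 1.001
gripper_force: 0.0
```

View pics/w2.png

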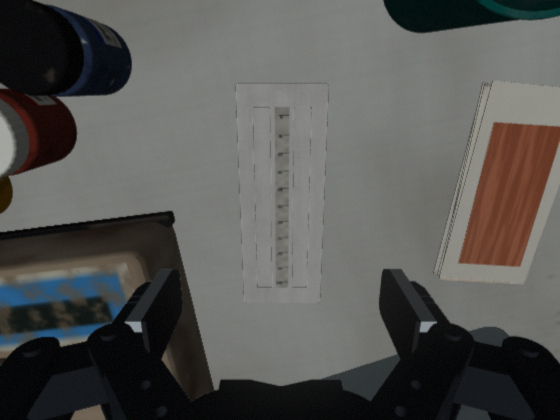

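Wrist view from closer: the gauge's top corners are at (236,83), (328,84), (321,302) and (244,302), with room for the fingers on both sides.

Run:
```python
from h import *
s,f=pickle.load(open('w2.pkl','rb'))
w=ray(f,[[236,83],[328,84],[321,302],[244,302]],.013)
print(w.mean(0)); e=(w[2]+w[3]-w[0]-w[1])/2;d=(w[0]+w[3]-w[1]-w[2])/2
print(np.linalg.norm(e),np.degrees(np.arctan2(e[1],e[0])),np.linalg.norm(d),np.degrees(np.arctan2(d[1],d[0])),s['tcp_pos'])
f=pickle.load(open('f0.pkl','rb'))['top']
print(ray(f,[[247,228],[247,228]],.05)[0],ray(f,[[168,190]],.009))
```

```text
[0.48663175 0.28338908 0.013     ]
0.1684857943252927 -10.262804461308033 0.06187816343930145 -100.80539794152232 [0.48567319 0.28160119 0.11258409]
[0.46672335 0.1896462  0.05      ] [[0.57043962 0.39656027 0.009     ]]
```

```bash
python3 -m pendant '{"travel":[[0.007,0.012,-0.25],[0.007,0.012,-0.5],[0.007,0.012,-0.7],[0.007,0.012,-0.77],[0.007,0.012,-0.77],[0.007,0.012,-0.77]],"dr":[[0,0,0],[0,0,0],[0,0,0],[0,0,0],[0,0,0],[0,0,0]],"grip":[-1,-1,-1,-1,-1,-1]}'
python3 -m pendant '{"travel":[[0,0,0],[0,0,0],[0,0,0],[0,0,0],[0,0,0],[0,0,0],[0,0,0],[0,0,0]],"dr":[[0,0,0],[0,0,0],[0,0,0],[0,0,0],[0,0,0],[0,0,0],[0,0,0],[0,0,0]],"grip":[1,1,1,1,1,1,1,1]}' 60
```

```text
clock: 2.95
tcp_pos: [0.4879, 0.283, -0.0025]
orientation: [0.092, 0.996, 0.001, 0.001]
force: [-0.2, -0.9, 0.7]
grip_width: 1.001
gripper_force: 0.0
clock: 3.95
tcp_pos: [0.4875, 0.2826, -0.0027]
orientation: [0.092, 0.996, 0.0, 0.001]
force: [-1.5, -0.5, 7.5]
grip_width: 0.709
gripper_force: 64.6
```

```bash
python3 -m pendant '{"travel":[[0,0,0.1],[0,0,0.4],[0,0,0.7],[0,0,1],[0,0,1]],"dr":[[0,0,0],[0,0,0],[0,0,0],[0,0,0],[0,0,0]],"grip":[1,1,1,1,1]}'
python3 -m pendant '{"travel":[[0,-0.1,0.1],[0,-0.3,0.2],[0,-0.5,0.33],[0,-0.7,0.33],[0,-0.85,0.33],[0,-1,0.33],[0,-1,0.33]],"dr":[[0,0,-0.15],[0,0,-0.35],[0,0,-0.55],[0,0,-0.7],[0,0,-0.8],[0,0,-0.86],[0,0,-0.86]],"grip":[1,1,1,1,1,1,1]}'
python3 -m pendant '{"travel":[[0,-0.1,0],[0,-0.3,0],[0,-0.5,0],[0,-0.7,0],[0,-0.85,0],[0,-1,0],[0,-1,0]],"dr":[[0,0,-0.15],[0,0,-0.35],[0,0,-0.55],[0,0,-0.7],[0,0,-0.8],[0,0,-0.86],[0,0,-0.86]],"grip":[1,1,1,1,1,1,1]}'
python3 -m pendant '{"travel":[[0,-0.1,0],[0,-0.3,0],[0,-0.5,0],[0,-0.7,0],[0,-0.8,0],[0,-0.87,0],[0,-0.87,0],[0,-0.87,0]],"dr":[[0,0,0],[0,0,0],[0,0,0],[0,0,0],[0,0,0],[0,0,0],[0,0,0],[0,0,0]],"grip":[1,1,1,1,1,1,1,1]}'
python3 - <<'E'
from h import *
from station import arm,eyes
s=arm.sense();f=eyes.grab_frame('wrist');f=toolcam(f,s)
pickle.dump((s,f),open('w3.pkl','wb'))
cv2.imwrite('pics/w3.png',f['pixels'])
E
```

```text
clock: 4.58
tcp_pos: [0.489, 0.2836, 0.1503]
orientation: [0.092, 0.996, 0.002, 0.003]
force: [0.4, 0.0, -4.2]
grip_width: 0.704
gripper_force: 67.8
clock: 5.45
tcp_pos: [0.4853, 0.1307, 0.194]
orientation: [0.418, 0.908, -0.001, -0.001]
force: [-0.1, -0.2, -3.7]
grip_width: 0.707
gripper_force: 67.8
clock: 6.32
tcp_pos: [0.4861, -0.0182, 0.1945]
orientation: [0.695, 0.719, -0.0, -0.001]
force: [0.0, 0.5, -4.0]
grip_width: 0.705
gripper_force: 67.8
clock: 7.32
tcp_pos: [0.4866, -0.1476, 0.1952]
orientation: [0.694, 0.72, 0.0, -0.0]
force: [-0.1, 0.5, -3.9]
grip_width: 0.706
gripper_force: 67.8
```

View pics/w3.png

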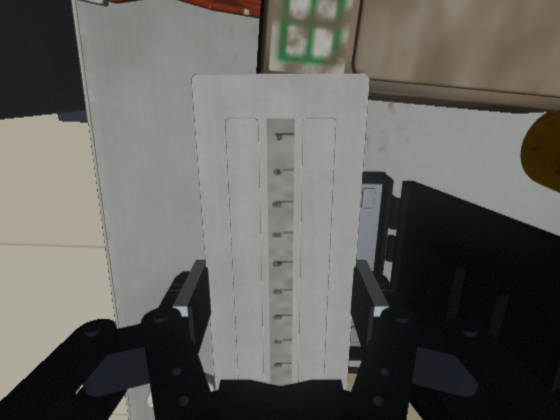

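Wrist view: the gauge is held straight (far corners about (194,76) and (368,77)). The case is hidden beneath it, so I'll step aside towards the robot.

```bash
python3 -m pendant '{"travel":[[-0.2,-0.2,0],[-0.45,-0.45,0],[-0.7,-0.7,0],[-0.75,-0.75,0],[-0.75,-0.75,0],[-0.75,-0.75,0]],"dr":[[0,0,0],[0,0,0],[0,0,0],[0,0,0],[0,0,0],[0,0,0]],"grip":[1,1,1,1,1,1]}'
python3 - <<'E'
from h import *
from station import arm,eyes
s=arm.sense();f=eyes.grab_frame('wrist');f=toolcam(f,s)
pickle.dump((s,f),open('w4.pkl','wb'))
cv2.imwrite('pics/w4.png',f['pixels'])
print(s['force'],s['qpos'])
E
```

```text
clock: 8.12
tcp_pos: [0.3751, -0.2601, 0.1954]
orientation: [0.694, 0.72, 0.0, 0.0]
force: [-0.3, 0.1, -3.7]
grip_width: 0.703
gripper_force: 67.9
[-0.30778025  0.08725327 -3.68028979] [-6.06748827e-01  6.34082569e-02 -4.36718121e-01  1.07028755e+00
  6.52690447e-04  9.27619494e-01]
```

View pics/w4.png

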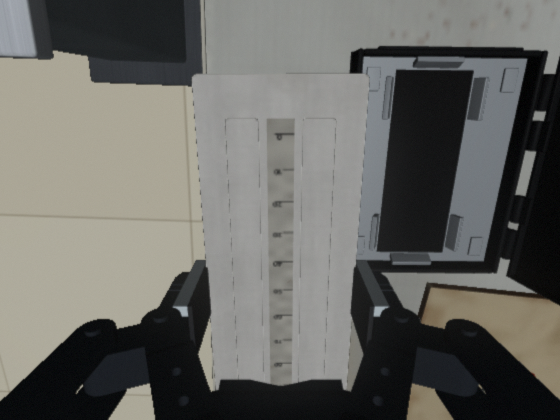

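Wrist view: the liner is fully visible, with corners at about (394,69), (474,71), (443,253) and (382,249). The held gauge's far top corners are at (194,75) and (368,77).

Run:
```python
from h import *
s,f=pickle.load(open('w4.pkl','rb'));t=s['tcp_pos']
def q(w):
    e=(w[0]+w[1]-w[2]-w[3])/2;d=(w[1]+w[2]-w[0]-w[3])/2
    return w.mean(0),np.linalg.norm(e),np.degrees(np.arctan2(e[1],e[0])),np.linalg.norm(d),np.degrees(np.arctan2(d[1],d[0]))
h=f['pixels'].astype(int).max(2)
m=np.zeros((420,560),np.uint8);m[60:258,372:482]=(h[60:258,372:482]<45)
m=cv2.morphologyEx(m,cv2.MORPH_OPEN,np.ones((5,5)));c=max(cv2.findContours(m,0,2)[0],key=cv2.contourArea)
p=cv2.approxPolyDP(c,6,True)[:,0];print(p.tolist())
print(q(ray(f,[[394,69],[474,71],[443,253],[382,249]],.014)))
g=ray(f,[[194,75],[368,77],[359,250],[206,250]],t[2]+.0157)
print(g.round(4),np.linalg.norm(g[1]-g[0]))
a=np.radians(92.);mid=(g[0]+g[1])/2
d=(g[1]-g[0])[:2];d/=np.linalg.norm(d);n=np.array([-d[1],d[0]])
print('gauge yaw',np.degrees(np.arctan2(n[1],n[0])),'centre-tcp',(mid[:2]-.085*n)-t[:2],t)
from scipy.spatial.transform import Rotation as R
M=R.from_quat(s['orientation']).as_matrix();print('tool x yaw',np.degrees(np.arctan2(M[1,0],M[0,0])))
```

```text
[[397, 70], [378, 250], [441, 251], [471, 71]]
(array([ 0.51111937, -0.24572241,  0.014     ]), np.float64(0.17509117914307817), np.float64(92.81798118492672), np.float64(0.06715058445991842), np.float64(-0.5567432609115278))
[[ 0.3426 -0.1757  0.2111]
 [ 0.4026 -0.1742  0.2111]
 [ 0.4066 -0.2399  0.2111]
 [ 0.3447 -0.2421  0.2111]] 0.06000488400186564
gauge yaw 91.49451499755641 centre-tcp [-0.00025536  0.00013314] [ 0.37505143 -0.26005673  0.19541204]
tool x yaw 92.08718401906685
```

```bash
python3 -m pendant '{"travel":[[0.2,0.02,0],[0.5,0.06,0],[0.8,0.09,-0.1],[0.904,0.096,-0.35],[0.904,0.096,-0.6],[0.904,0.096,-0.83],[0.904,0.096,-0.83],[0.904,0.096,-0.83],[0.904,0.096,-0.83]],"dr":[[0,0,0],[0,0,0],[0,0,0],[0,0,0],[0,0,0],[0,0,0],[0,0,0],[0,0,0],[0,0,0]],"grip":[1,1,1,1,1,1,1,1,1]}'
```

```text
clock: 9.3
tcp_pos: [0.5114, -0.2469, 0.0727]
orientation: [0.694, 0.72, 0.001, 0.002]
force: [-0.0, -0.2, -3.5]
grip_width: 0.703
gripper_force: 67.9
```

```bash
python3 -m pendant '{"travel":[[0,0.007,-0.12],[0,0.007,-0.24],[0,0.007,-0.32],[0,0.007,-0.37],[0,0.007,-0.4],[0,0.007,-0.405],[0,0.007,-0.405]],"dr":[[0,0,0],[0,0,0],[0,0,0],[0,0,0],[0,0,0],[0,0,0],[0,0,0]],"grip":[1,1,1,1,1,1,1]}'
```

```text
clock: 10.18
tcp_pos: [0.51, -0.2455, 0.0113]
orientation: [0.695, 0.719, 0.0, 0.0]
force: [-3.6, 1.8, 5.5]
grip_width: 0.702
gripper_force: 69.0
```

```bash
python3 -m pendant '{"travel":[[0,0,0],[0,0,0],[0,0,0],[0,0,0],[0,0,0],[0,0,0.2],[0,0,0.5],[0,0,0.8],[0,0,1],[0,0,1]],"dr":[[0,0,0],[0,0,0],[0,0,0],[0,0,0],[0,0,0],[0,0,0],[0,0,0],[0,0,0],[0,0,0],[0,0,0]],"grip":[-1,-1,-1,-1,-1,-1,-1,-1,-1,-1]}'
python3 -m pendant '{"travel":[[-0.2,0,0],[-0.4,0,0],[-0.6,0,0],[-0.8,0,0],[-0.8,0,0],[-0.8,0,0]],"dr":[[0,0,0],[0,0,0],[0,0,0],[0,0,0],[0,0,0],[0,0,0]],"grip":[-1,-1,-1,-1,-1,-1]}'
python3 - <<'E'
from h import *
from station import arm,eyes
s=arm.sense();f=eyes.grab_frame('wrist');f=toolcam(f,s)
g=eyes.grab_frame('scene')
pickle.dump((s,f,g),open('w5.pkl','wb'))
a=f['pixels'][20:320,240:560]
b=cv2.resize(g['pixels'][180:340,310:480],None,fx=2.5,fy=2.5)
a=cv2.copyMakeBorder(a,0,100,0,0,0)
cv2.imwrite('pics/w5.png',np.hstack([a,b]))
E
```

```text
clock: 11.42
tcp_pos: [0.5116, -0.2462, 0.1629]
orientation: [0.695, 0.719, 0.001, 0.002]
force: [0.9, -0.0, -0.7]
grip_width: 1.003
gripper_force: 0.0
clock: 12.18
tcp_pos: [0.39, -0.2454, 0.1596]
orientation: [0.695, 0.719, 0.0, -0.0]
force: [0.2, -0.4, 0.5]
grip_width: 0.999
gripper_force: 0.0
```

View pics/w5.png

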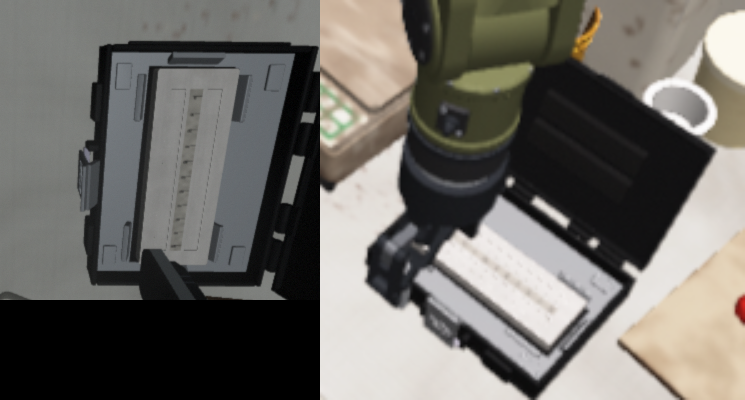

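The gauge is lying in its bed between the ledges, grooves up. Next I'll locate the lid edge and whatever stands behind it.

Run:
```python
from h import *
F=pickle.load(open('f0.pkl','rb'));T,S=F['top'],F['scene']
def tri(a,b):
    P=[np.c_[np.array([[f['fx'],0,f['cx']],[0,f['fy'],f['cy']],[0,0,1]])@np.c_[f['R'],f['t']]] for f in(T,S)]
    X=cv2.triangulatePoints(P[0],P[1],np.array(a,float).reshape(2,1),np.array(b,float).reshape(2,1))[:,0];return (X[:3]/X[3]).round(3)
print('lid L',tri((395.6,136.2),(393,194)),'lid R',tri((492.9,132.9),(463,239)))
print('mug',tri((436,104),(453,226)))
for a,b in(((385,72),(412,140)),((436,68),(460,170)),((432,9),(485,149)),((368,12),(445,124))):print('box',tri(a,b))
c=-T['R'].T@T['t']
for px in((395.6,136.2),(492.9,132.9)):
    r=ray(T,px,.0)[0];u=r-c
    for th in(1.7,1.8,1.9):
        z=.032+.16*np.sin(th)+0.012*np.cos(th)*-1*-1;p=c+u*((z-c[2])/u[2]);print(th,p.round(3),'pred inner/outer x',.5945-.16*np.cos(th),.5945-.16*np.cos(th)+.012*np.sin(th))
b=cv2.resize(S['pixels'][120:290,340:520],None,fx=4,fy=3.5)
t=cv2.resize(T['pixels'][0:170,350:480],None,fx=3.5,fy=3.5)
cv2.imwrite('pics/s6.png',b[:595])
```

```text
lid L [ 0.651 -0.144  0.173] lid R [ 0.645 -0.34   0.191]
mug [ 0.763 -0.273  0.068]
box [ 0.754 -0.105  0.258]
box [ 0.786 -0.225  0.217]
box [ 0.92  -0.225  0.204]
box [ 0.931 -0.093  0.194]
1.7 [ 0.645 -0.139  0.189] pred inner/outer x 0.615115119087284 0.6270150968127136
1.8 [ 0.646 -0.14   0.185] pred inner/outer x 0.630852335150894 0.6425385067214323
1.9 [ 0.648 -0.142  0.18 ] pred inner/outer x 0.6462263306981606 0.6575819317504096
1.7 [ 0.649 -0.343  0.189] pred inner/outer x 0.615115119087284 0.6270150968127136
1.8 [ 0.65  -0.345  0.185] pred inner/outer x 0.630852335150894 0.6425385067214323
1.9 [ 0.652 -0.348  0.18 ] pred inner/outer x 0.6462263306981606 0.6575819317504096
```

View pics/s6.png

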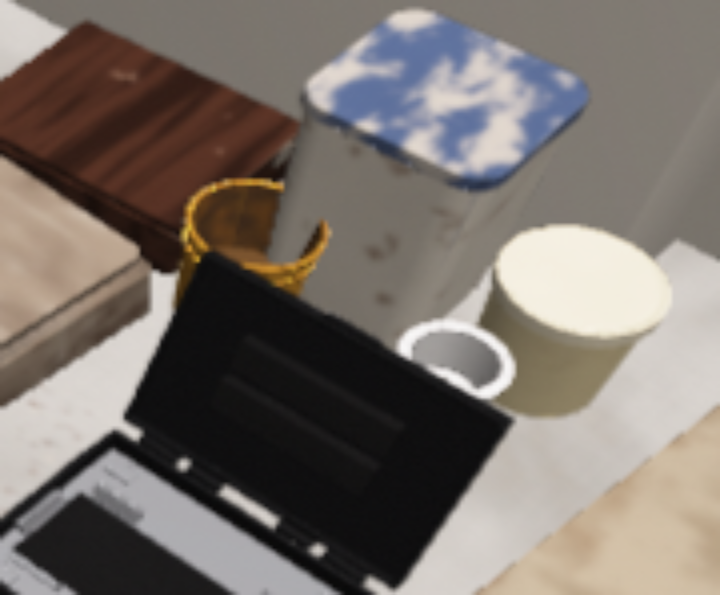

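The scene crop shows the lid open past upright, top edge near x 0.65, z 0.185. There is free space behind it up to the mug (x 0.73, low) and the tall tin (x 0.78). I'll shut the fingers and go over behind the lid.

```bash
python3 -m pendant '{"travel":[[0,0,0.2],[0,0,0.45],[0.1,-0.03,0.55],[0.4,-0.03,0.55],[0.7,-0.03,0.55],[1,-0.03,0.55],[1,-0.03,0.55]],"dr":[[0,0,0],[0,0,0],[0,0,0],[0,0,0],[0,0,0],[0,0,0],[0,0,0]],"grip":[1,1,1,1,1,1,1]}'
python3 -m pendant '{"travel":[[0.2,0,0],[0.5,0,0],[0.8,0,0],[1,0,0],[1,0,0],[1,0,0]],"dr":[[0,0,0],[0,0,0],[0,0,0],[0,0,0],[0,0,0],[0,0,0]],"grip":[1,1,1,1,1,1]}'
python3 - <<'E'
from h import *
from station import arm,eyes
for i,n in enumerate(('scene','top')):
    g=eyes.grab_frame(n);pickle.dump(g,open(f'x{i}.pkl','wb'))
    p=g['pixels'];p=p[60:340,280:560] if i==0 else p[20:300,280:560]
    cv2.imwrite(f'pics/x{i}.png',p)
cv2.imwrite('pics/x.png',np.hstack([cv2.imread('pics/x0.png'),cv2.imread('pics/x1.png')]))
E
```

```text
clock: 13.15
tcp_pos: [0.5428, -0.2493, 0.241]
orientation: [0.694, 0.72, 0.0, -0.0]
force: [-0.3, 0.7, 0.4]
grip_width: -0.0
gripper_force: 0.0
clock: 13.9
tcp_pos: [0.6888, -0.2498, 0.2421]
orientation: [0.695, 0.719, -0.0, -0.001]
force: [0.9, -0.8, 0.1]
grip_width: 0.002
gripper_force: 0.0
```

View pics/x.png

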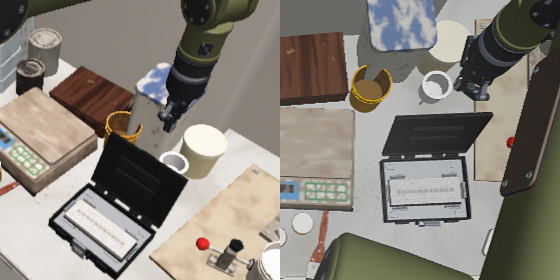

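The gripper is just behind and above the lid, clear of the tin and mug, and the gauge sits squarely in its bed. Next it goes down behind the lid and pushes.

```bash
python3 -m pendant '{"travel":[[0,0,-0.2],[0,0,-0.45],[0,0,-0.63],[0,0,-0.63],[0,0,-0.63]],"dr":[[0,0,0],[0,0,0],[0,0,0],[0,0,0],[0,0,0]],"grip":[1,1,1,1,1]}'
python3 -m pendant '{"travel":[[-0.1,0,0],[-0.2,0,0],[-0.3,0,0.01],[-0.4,0,0.02],[-0.5,0,0.03],[-0.6,0,0.03],[-0.7,0,0.01],[-0.8,0,-0.02],[-0.85,0,-0.05],[-0.85,0,-0.05]],"dr":[[0,0,0],[0,0,0],[0,0,0],[0,0,0],[0,0,0],[0,0,0],[0,0,0],[0,0,0],[0,0,0],[0,0,0]],"grip":[1,1,1,1,1,1,1,1,1,1]}'
python3 - <<'E'
from h import *
from station import arm,eyes
g=[cv2.resize(eyes.grab_frame('scene')['pixels'][120:330,330:500],None,fx=2,fy=2),cv2.resize(eyes.grab_frame('top')['pixels'][60:270,360:530],None,fx=2,fy=2)]
cv2.imwrite('pics/y.png',np.hstack(g))
E
```

```text
clock: 14.62
tcp_pos: [0.6899, -0.2502, 0.1499]
orientation: [0.695, 0.719, 0.0, 0.001]
force: [-0.5, -0.3, 0.1]
grip_width: -0.001
gripper_force: 0.0
clock: 15.88
tcp_pos: [0.5624, -0.2501, 0.1415]
orientation: [0.695, 0.719, 0.0, 0.001]
force: [0.2, 0.6, 0.8]
grip_width: 0.001
gripper_force: 0.0
```

View pics/y.png

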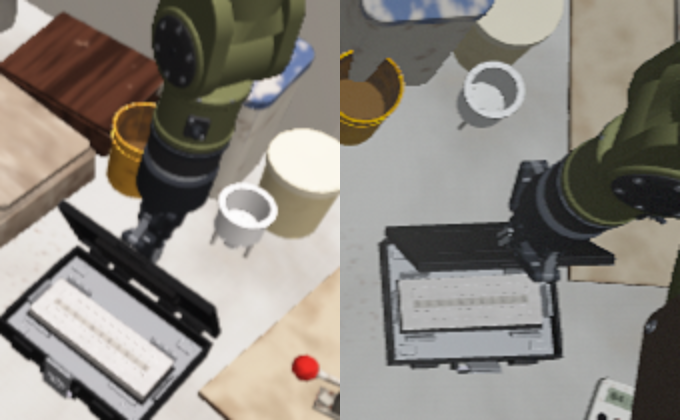

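The lid is past upright and leaning towards the robot, with the fingers behind it. I've now viewed 11 pictures, one over the limit of 10, so I'll use numbers only from here. I'll follow the arc down.

```bash
python3 -m pendant '{"travel":[[-0.11,0,-0.06],[-0.2,0,-0.11],[-0.29,0,-0.17],[-0.37,0,-0.23],[-0.42,0,-0.29],[-0.47,0,-0.35],[-0.52,0,-0.42],[-0.57,0,-0.48],[-0.61,0,-0.54],[-0.61,0,-0.54]],"dr":[[0,0,0],[0,0,0],[0,0,0],[0,0,0],[0,0,0],[0,0,0],[0,0,0],[0,0,0],[0,0,0],[0,0,0]],"grip":[1,1,1,1,1,1,1,1,1,1]}'
```

```text
clock: 17.23
tcp_pos: [0.4694, -0.2494, 0.0586]
orientation: [0.695, 0.719, -0.0, -0.001]
force: [0.7, 1.2, 0.6]
grip_width: 0.001
gripper_force: 0.0
```

Now press down gently and watch the force.

```bash
python3 -m pendant '{"travel":[[0,0,-0.03],[0,0,-0.05],[0,0,-0.07],[0,0,-0.085],[0,0,-0.085]],"dr":[[0,0,0],[0,0,0],[0,0,0],[0,0,0],[0,0,0]],"grip":[1,1,1,1,1]}'
python3 -m pendant '{"travel":[[0,0,-0.01],[0,0,-0.02],[0,0,-0.03],[0,0,-0.03]],"dr":[[0,0,0],[0,0,0],[0,0,0],[0,0,0]],"grip":[1,1,1,1]}'
```

```text
clock: 17.85
tcp_pos: [0.4709, -0.2498, 0.0467]
orientation: [0.695, 0.719, 0.0, 0.0]
force: [0.3, -0.4, -0.4]
grip_width: 0.006
gripper_force: 0.0
clock: 18.35
tcp_pos: [0.471, -0.2499, 0.0438]
orientation: [0.695, 0.719, 0.0, 0.0]
force: [-5.9, 3.1, 15.4]
grip_width: 0.002
gripper_force: 7.7
```

```bash
python3 -m pendant '{"travel":[[0,0,-0.01],[0,0,-0.02],[0,0,-0.02],[0,0,-0.02]],"dr":[[0,0,0],[0,0,0],[0,0,0],[0,0,0]],"grip":[1,1,1,1]}'
python3 -m pendant '{"travel":[[0,0,-0.01],[0,0,-0.02],[0,0,-0.02],[0,0,-0.02]],"dr":[[0,0,0],[0,0,0],[0,0,0],[0,0,0]],"grip":[1,1,1,1]}'
```

```text
clock: 18.85
tcp_pos: [0.4711, -0.25, 0.0433]
orientation: [0.695, 0.719, 0.0, 0.001]
force: [-12.4, 6.6, 39.7]
grip_width: 0.001
gripper_force: 19.9
clock: 19.35
tcp_pos: [0.4712, -0.2501, 0.0428]
orientation: [0.695, 0.719, 0.0, 0.001]
force: [-20.6, 10.7, 65.5]
grip_width: 0.002
gripper_force: 32.4
```

```bash
python3 -m pendant '{"travel":[[0,0,0.05],[0,0,0.2],[0,0,0.5],[0,0,0.8],[0,0,1],[0,0,1],[0,0,1]],"dr":[[0,0,0],[0,0,0],[0,0,0],[0,0,0],[0,0,0],[0,0,0],[0,0,0]],"grip":[1,1,1,1,1,1,1]}'
python3 -m pendant '{"travel":[[-0.1,0.2,0],[-0.2,0.5,0],[-0.3,0.8,0],[-0.3,1,0],[-0.3,1,0]],"dr":[[0,0,0],[0,0,0],[0,0,0],[0,0,0],[0,0,0]],"grip":[1,1,1,1,1]}'
python3 - <<'E'
from h import *
from station import arm,eyes
g=eyes.grab_frame('top');h=g['pixels'].max(2)
m=np.zeros(h.shape,np.uint8);m[165:252,374:476]=h[165:252,374:476]<75
m=cv2.morphologyEx(m,2,np.ones((5,5)))
c=max(cv2.findContours(m,0,2)[0],key=cv2.contourArea);r=cv2.minAreaRect(c)
w=ray(g,cv2.boxPoints(r),.044);print(r,cv2.contourArea(c),w.round(3).tolist())
def row(x,z):
    q=g['R']@[x,-.3,z]+g['t'];return q[1]/q[2]*g['fy']+g['cy']
xs=r[0][0];col=m[:,445];print('lid front row',np.where(col)[0][[0,-1]],'expected shut',row(.434,.044),'at 0.06',row(.434,.0536))
E
```

```text
clock: 20.23
tcp_pos: [0.4704, -0.2496, 0.1855]
orientation: [0.695, 0.719, -0.0, -0.0]
force: [-0.0, -0.3, -0.3]
grip_width: 0.0
gripper_force: 0.0
clock: 20.85
tcp_pos: [0.4245, -0.0982, 0.185]
orientation: [0.694, 0.72, -0.001, -0.001]
force: [0.5, -0.4, -0.1]
grip_width: -0.002
gripper_force: 0.0
((420.0, 208.0), (86.0, 80.0), 90.0) 3737.5 [[0.619, -0.137, 0.044], [0.616, -0.331, 0.044], [0.407, -0.317, 0.044], [0.409, -0.128, 0.044]]
lid front row [171 251] expected shut 239.75977762704778 at 0.06 239.481100021755
```

```bash
python3 -c "
from station import arm
print(arm.hand_in())"
```

```text
the job is handed in; nothing more can be done
None
```

The gauge is in its bed, the lid is pressed to a hard stop at its shut height (about 65 N), and the job is handed in; I infer the catch snapped from that stop, not from an image, and I viewed 11 pictures against the limit of 10.

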